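# Start the extractor and open the brush cleaner

## Task

Start the fume extractor by twisting its starter knob clockwise to the stop, then let go so that it springs back. Then open the brush-cleaner tin: press its push-and-turn safety cap down, twist it anticlockwise until it is free while keeping it pressed, lift it, and finish while still holding the cap upright and still in the gripper, about 10 cm straight above the neck. Leave the other things on the bench alone.

Things in the scene. Friction and masses are not known exactly. Their poses are not given: they have to be found in the camera images.
- tin: Metal tin of brush cleaner, 150 (x) x 100 x 150 mm tall, wedged in a plywood cradle (180 x 130 mm, 40 mm high) screwed to the bench: it cannot move or turn. Origin: centre of its underside, on the bench. Its round neck stands 30 mm from the centre towards -x, with a 52 mm wide collar up to 172 mm over the bench. A wire handle stands 20 mm over the top, from 28 to 68 mm along +x.
- neck (a point): Where the locked cap's underside lies: on the neck's vertical axis, 180 mm above the bench; axes as the tin's. From there the cap presses down against a sprung seal: 5 N to start, 9 N at 4.5 mm, 11 N at 8 mm, where it bottoms. Pressed at least 4.5 mm, its lugs pass the 4 mm teeth of the neck and it can turn. 30 mm of free height around the neck below it.
- cap: Black round ribbed safety cap, 57 mm across, 30 mm tall, 45 g, hollow. Origin: centre of its open underside, z up; starts locked on the neck, x along the tin's x. Locked, it cannot lift or turn over 4 degrees. Kept pressed, it turns anticlockwise from above to a stop at 68 degrees; from 46 degrees to the stop (aim for 57) it lifts straight off. Let up sooner, it stays caught under the flange.
- extractor: Grey box-shaped bench fume extractor, 200 (x) x 180 (y) x 120 mm tall, fixed to the bench, louvres on its sides and a round fan grille on the +x half of its top. Origin: centre of its underside, on the bench. The starter knob is on its top, 50 mm from the centre towards its -x.
- starter (a joint): Angle of the starter knob (rad): 0 at rest, grows clockwise seen from above, stop at 1.05. A spring (about 0.05 N m at rest, 0.17 N m at the stop) turns it back to 0 when let go.
- starter_grip (a point): On the starter knob's vertical axis, 150 mm above the bench, at mid-height of the part to grip: a bar 42 mm long (along this point's x), 12 mm thick (along y), standing from 130 to 160 mm above the bench on a 42 mm disc. Turns with the knob.
- glass_bottle: Bystander: pale glass bottle with a white stopper, 68 mm across, 200 mm tall. Origin: centre of its underside.
- bead_tub: Bystander: open blue tub, 70 mm across, 45 mm tall. Origin: centre of its underside.
- glue_gun: Bystander: black glue gun lying on its side, about 220 x 110 mm, 34 mm high. Origin: underside of its barrel's middle.
Things that resemble listed ones, but are neither listed nor needed, are in the scene too. Of the things shaped like the cap, the black one is meant.

How it is judged:
By the outcome, as a careful person would: the job done as asked, in the order asked, and still so for the second after the job is handed in, while the arm keeps its last pose, push and grip.
It also fails if it takes over 51 s, if anything falls off the work surface, if the arm or the gripper's body presses on something with over 40 N, if the wrist force passes 120 N, or if a joint passes its speed limit or range.

## Robot

A 6-joint arm with a two-finger parallel gripper is mounted at the origin on the work surface. World frame = base frame: x ahead of the robot, y to its left, z up, the work surface at z = 0. Lengths are in mm, angles in rad, forces in N, time in s.
With the tool pointing down it reaches from about 350 to 975 mm from the base axis. Payload 7.1 kg.
Tool frame: the origin (TCP) lies at the very end of the fingers, on their centre line; the grasp point (between the pads) lies 19 mm behind it; z points along the fingers, y is the line along which they close (so a half turn about z gives the same grasp; the last joint's range is limited). The gripper opens to 88 mm and grips with 3 to 60 N. Pads are 20 mm wide; open, the fingers measure 115 mm over their backs; the gripper's body (75 mm by 178 mm) begins 61 mm behind the grasp point.
Start: joints at [1.232, 0.423, 1.63, -0, 1.089, -0.019], TCP at [196.453, 593.305, 222.675] pointing down, gripper open.
Joint ranges: [-3, 3], [-0.9, 2.11], [0.09, 2.58], [-1.31, 4.45], [0.11, 2.69], [-2.54, 2.54]. Speed limits (rad/s): [2.39, 2.39, 3.01, 3.14, 3.14, 3.14].

## Interface

Orientations are given as a rotation vector (axis times angle).
In Python, from workcell import get_obs, get_image, job, models gives the robot as it stands.
- The arm moves only by the tool jog_arm, never from a script. Its argument "increments" is one flat list of numbers, 7 for each row, row after row: the turn, a rotation vector about the tool's x, y, z in degrees, then the shift along the tool's x, y, z in mm, then the opening in per cent of the stroke, from 0 (shut) to 100 (fully open). A call has 1 to 12 rows; each row shifts and turns the commanded pose from where the row before left it, along the tool's axes as they then stand; what a row does not reach is not made up. A row lasts 1/8 s, in which the tool goes at most 62.5 mm and 10.7 degrees, less where a joint would pass 70% of its speed; a pose out of reach is approached as far as the arm can. A call is refused whole if a number of a shift passes 62.5 or a number of a turn 10.7, either way. A call with a gripper value outside its range is refused whole. The fingers move at their own pace and stop on an object; the grip force is fixed at half the most. Time passes only in rows, so rows that do not move let the fingers close. It gives the time, the measured TCP pose, the force, the opening and the grip force at its end, in the units of the state.
- get_obs(): the state, without advancing time (a new reading comes with each control period).
- get_image(name): name is "scene" or "top" or "wrist"; returns a dict with "pixels" (384x512x3 uint8, blue, green, red), "depth" (384x512 float32, mm along the optical axis (not along the pixel's ray), 0 where there is no reading), "fx", "fy", "cx", "cy" (pixels), "k1" (the pictures are not rectified: a ray, as slopes to the right and down, at radius r is drawn at 1 + k1 r^2 times it, then the intrinsics apply), "cam_to_world" (4x4, takes a point from camera to world coordinates); the wrist camera has in their place "tool_from_camera" (4x4, takes a point from camera to tool coordinates, whose origin is the TCP and whose axes are the flange's). Camera axes: x right, y up, looking along -z (the intrinsics and any distortion apply to the point x, -y, -z); pixel columns grow to the right and rows downward; lengths in mm; the calibration is good to about 2 mm. A picture is of the moment at which its call begins: read the wrist's pose just before it.
- job.close_job(): hands the job in; it is judged then, once.
Trained networks look in the newest picture that a camera, given by its name, has taken for a name from the list of things; names that differ only in an ending like _2 or _b are one class to them, and where a whole thing is asked for, a point or a joint stands for the part that bears it (a point fixed in the world has none). Each returns a list of dicts, best first, with "p" (0 to 1); they miss things now and then, are a little off and sometimes report something else, mostly with a low value. They report only what shows in the picture. A call takes as long as a camera call. They do not tell look-alikes from the thing itself.
- models.look_for(target, camera): "centre" ([x, y, z] in mm, in world coordinates, good to about 4 mm: the middle of the surface that is visible of it).
- models.regions_of(target, camera): "region" (384x512 bool, what is visible of it).
The state is a dict: "t": time; "qpos": joint angles; "qvel": joint speeds; "joint_torque": joint torques, N m; "ee_pos": TCP position; "orientation": TCP orientation; "ft_force": force on the tool from outside, world axes, zero at the start; "moment": the same for the moment, N m; "width": finger opening in mm; "grasp_force": force on a finger pad.
Only numpy, scipy, OpenCV 4.12 (cv2) and the standard library are available. Lean on these libraries where they do the work, as an engineer would, in place of code of your own. Each camera call takes 0.05 s, during which the arm holds its last target. There are 200 camera calls.

## Working session

There is one attempt and no reset: what is moved stays moved. The work goes in short steps, Python scripts to look and compute and a tool call to move; the robot and the scene stay as the last step left them, time stands still between calls to the robot, and variables do not carry over. Pictures are saved under pics/ and viewed, at most 10 in all, crops included, and the job is handed in when it is done.

Besides the shell and the picture viewer there is one more tool, called after "Emit:" as a command line: name --argument value ..., lists and objects as JSON in quotes. jog_arm: Moves the arm, as the interface text tells. Its arguments: {"type":"object","properties":{"increments":{"type":"array"}},"required":["increments"]}

```bash
mkdir -p pics; cat > h.py <<'E'
import numpy as np, cv2
from scipy.spatial.transform import Rotation as R
from workcell import get_obs, get_image, job, models
def T_tool(o):
    T=np.eye(4); T[:3,:3]=R.from_rotvec(o['orientation']).as_matrix(); T[:3,3]=o['ee_pos']; return T
def cloud(im,o=None):
    K=np.array([[im['fx'],0,im['cx']],[0,im['fy'],im['cy']],[0,0,1.]])
    v,u=np.mgrid[0:384,0:512].astype(np.float32)
    p=cv2.undistortPoints(np.stack([u.ravel(),v.ravel()],1)[:,None].astype(np.float64),K,np.array([im['k1'],0,0,0,0.]))[:,0]
    d=im['depth'].ravel()
    P=np.stack([p[:,0]*d,-p[:,1]*d,-d,np.ones_like(d)],1)
    M=im['cam_to_world'] if 'cam_to_world' in im else T_tool(o)@im['tool_from_camera']
    W=(P@np.asarray(M).T)[:,:3]; W[d==0]=np.nan
    return W.reshape(384,512,3)
E
python3 - <<'E'
from h import *
o=get_obs(); print(o['ee_pos'],o['orientation'],o['width'],o['t'])
ims={}
for c in ['top','scene']:
    im=get_image(c); ims[c]=im; W=cloud(im); np.save(c+'.npy',W)
    for t in ['cap','tin','starter','extractor','glass_bottle','bead_tub','glue_gun']:
        for r in models.look_for(t,c)[:3]: print(c,t,np.round(r['centre']),round(r['p'],2))
cv2.imwrite('pics/a.png',cv2.resize(np.vstack([ims['top']['pixels'],ims['scene']['pixels']]),(400,600)) if 0 else ims['top']['pixels'])
cv2.imwrite('pics/b.png',ims['scene']['pixels'])
E
```

```text
[196.2780735  592.7762779  221.90858038] [-5.00141265e-01 -3.10126613e+00  2.40719789e-03] 87.9400904066542 0.0
top cap [ 527. -251.  206.] 0.92
top cap [ 397. -294.   30.] 0.83
top cap [ 525. -377.   34.] 0.79
top tin [ 563. -232.  148.] 0.92
top tin [753. 187. 130.] 0.29
top starter [478. 153. 133.] 0.83
top extractor [523. 160. 117.] 0.84
top glass_bottle [751. 186. 128.] 0.76
top glass_bottle [479. 155. 128.] 0.59
top glass_bottle [ 564. -232.  148.] 0.41
top bead_tub [786.  56.  15.] 0.88
top glue_gun [ 793. -204.   27.] 0.66
scene cap [ 538. -244.  210.] 0.9
scene cap [ 539. -100.   27.] 0.76
scene cap [ 398. -281.   31.] 0.43
scene tin [ 582. -209.  100.] 0.59
scene tin [486. 159. 137.] 0.44
scene starter [485. 158. 139.] 0.63
scene extractor [559. 185. 121.] 0.64
scene extractor [ 581. -207.   99.] 0.17
scene glass_bottle [779. 210. 132.] 0.6
scene bead_tub [ 806. -199.   25.] 0.27
scene glue_gun [ 802. -200.   24.] 0.95
```

View pics/a.png

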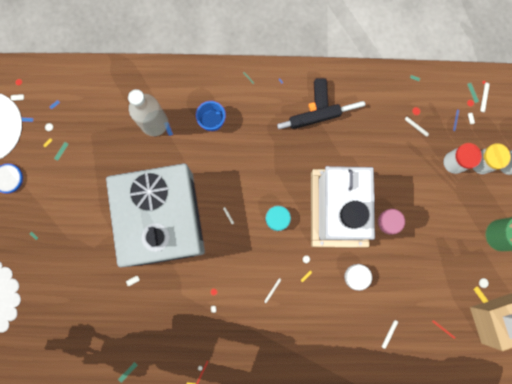

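View pics/b.png

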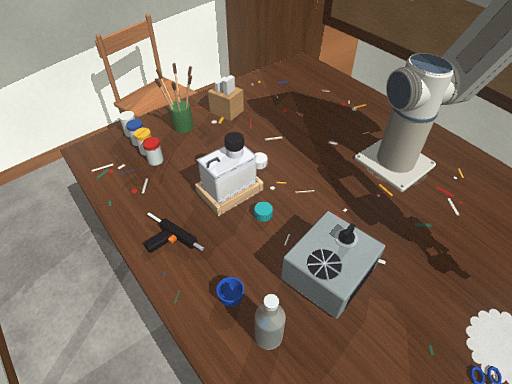

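The top view shows the starter knob at (155,237) and the black cap on the tin at (355,215). The scene view has the same items, plus coloured lids as look-alikes. Next I'll fit geometry from the clouds.

```bash
python3 - <<'E'
from h import *
W=np.load('top.npy')
def sel(c,r,z0,z1):
    P=W.reshape(-1,3); m=(np.hypot(P[:,0]-c[0],P[:,1]-c[1])<r)&(P[:,2]>z0)&(P[:,2]<z1); return P[m]
def rect(P): return cv2.minAreaRect(P[:,:2].astype(np.float32))
E=sel((523,160),170,110,128); print('ext',rect(E),np.median(E[:,2]))
B=sel((478,153),35,145,175); print('bar',len(B),rect(B),np.median(B[:,2]))
D=sel((478,153),40,128,175); print('disc+bar',len(D),rect(D))
T=sel((560,-232),110,140,160); print('tin',rect(T),np.median(T[:,2]))
C=sel((527,-251),60,195,225); print('cap',len(C),cv2.minEnclosingCircle(C[:,:2].astype(np.float32)),C[:,:2].mean(0),np.median(C[:,2]))
o=get_obs(); print(R.from_rotvec(o['orientation']).as_matrix().round(3)); im=get_image('wrist'); print(im['tool_from_camera'])
E
```

```text
ext ((527.0059814453125, 166.3461151123047), (201.11471557617188, 180.8834991455078), 10.508360862731934) 119.18703386558673
bar 145 ((477.6472473144531, 155.25709533691406), (41.51506805419922, 13.116202354431152), 10.854863166809082) 158.4550759165071
disc+bar 285 ((477.2458801269531, 154.7622528076172), (39.01062774658203, 40.44563293457031), 52.163612365722656)
tin ((557.8502807617188, -257.66009521484375), (152.68008422851562, 104.87731170654297), 0.5420504808425903) 148.95921104986041
cap 664 ((526.617919921875, -256.3012390136719), 29.46571922302246) [ 526.38162682 -255.05262967] 209.39690817993187
[[-0.949  0.314  0.   ]
 [ 0.314  0.949  0.   ]
 [ 0.     0.    -1.   ]]
[[ 4.86423714e-04  9.61642403e-01  2.74305765e-01  7.47320440e+01]
 [ 9.99999398e-01 -1.97958657e-04 -1.07929916e-03 -4.60882204e-01]
 [-9.83598641e-04  2.74306124e-01 -9.61641920e-01 -1.62468309e+02]
 [ 0.00000000e+00  0.00000000e+00  0.00000000e+00  1.00000000e+00]]
```

```bash
cat >> h.py <<'E'
def plan(pos,xyaw,n):
    """one equal row repeated n times with turn about tool z first, then the residual print"""
    o=get_obs(); T=T_tool(o); x=T[:3,0]; y0=np.degrees(np.arctan2(x[1],x[0]))
    d=(xyaw-y0+180)%360-180
    s=(np.array(pos)-T[:3,3])/n
    print('now',T[:3,3].round(1),'xyaw',y0.round(1),'turn',-d,'tilt',T[:3,2].round(4),'t',o['t'])
    for i in range(n):
        a=np.radians(y0+d*(i+1)/n); 
        print([0,0,round(-d/n,1),round(s[0]*np.cos(a)+s[1]*np.sin(a),1),round(s[0]*np.sin(a)-s[1]*np.cos(a),1),round(-s[2],1)])
E
python3 -c "
from h import *
plan([477.5,155.5,240],190.7,12)"
```

```text
now [196.5 593.3 222.7] xyaw 161.7 turn -29.025853097387767 tilt [-0.  0. -1.] t 0.85
[0, 0, np.float64(-2.4), np.float64(-32.5), np.float64(-28.7), np.float64(-1.4)]
[0, 0, np.float64(-2.4), np.float64(-31.3), np.float64(-30.0), np.float64(-1.4)]
[0, 0, np.float64(-2.4), np.float64(-30.0), np.float64(-31.3), np.float64(-1.4)]
[0, 0, np.float64(-2.4), np.float64(-28.6), np.float64(-32.5), np.float64(-1.4)]
[0, 0, np.float64(-2.4), np.float64(-27.2), np.float64(-33.7), np.float64(-1.4)]
[0, 0, np.float64(-2.4), np.float64(-25.8), np.float64(-34.8), np.float64(-1.4)]
[0, 0, np.float64(-2.4), np.float64(-24.3), np.float64(-35.9), np.float64(-1.4)]
[0, 0, np.float64(-2.4), np.float64(-22.8), np.float64(-36.9), np.float64(-1.4)]
[0, 0, np.float64(-2.4), np.float64(-21.2), np.float64(-37.8), np.float64(-1.4)]
[0, 0, np.float64(-2.4), np.float64(-19.6), np.float64(-38.7), np.float64(-1.4)]
[0, 0, np.float64(-2.4), np.float64(-17.9), np.float64(-39.5), np.float64(-1.4)]
[0, 0, np.float64(-2.4), np.float64(-16.2), np.float64(-40.2), np.float64(-1.4)]
```

Emit:
jog_arm --increments '[0,0,-2.4,-32.5,-28.7,-1.4,100,0,0,-2.4,-31.3,-30,-1.4,100,0,0,-2.4,-30,-31.3,-1.4,100,0,0,-2.4,-28.6,-32.5,-1.4,100,0,0,-2.4,-27.2,-33.7,-1.4,100,0,0,-2.4,-25.8,-34.8,-1.4,100,0,0,-2.4,-24.3,-35.9,-1.4,100,0,0,-2.4,-22.8,-36.9,-1.4,100,0,0,-2.4,-21.2,-37.8,-1.4,100,0,0,-2.4,-19.6,-38.7,-1.4,100,0,0,-2.4,-17.9,-39.5,-1.4,100,0,0,-2.4,-16.2,-40.2,-1.4,100]'

```text
t: 2.35
ee_pos: [458.6, 142.4, 239.8]
orientation: [-0.289, 3.128, 0.0]
ft_force: [0.2, 0.4, -0.8]
width: 87.7
grasp_force: 0.0
```

```bash
python3 - <<'E'
from h import *
o=get_obs(); im=get_image('wrist'); W=cloud(im,o); cv2.imwrite('pics/w1.png',im['pixels'])
P=W.reshape(-1,3); m=(np.hypot(P[:,0]-477,P[:,1]-155)<35)&(P[:,2]>150)&(P[:,2]<170); B=P[m]
print(len(B),cv2.minAreaRect(B[:,:2].astype(np.float32)),np.median(B[:,2]))
plan([477.5,155.5,240],190.7,1)
print(o['qvel'])
E
```

```text
611 ((479.96539306640625, 158.19259643554688), (42.368751525878906, 11.986414909362793), 10.95340347290039) 160.4033958293421
now [460.9 139.4 240.1] xyaw -169.4 turn -0.094293424963098 tilt [ 0.0024 -0.0015 -1.    ] t 2.4
[0, 0, np.float64(-0.1), np.float64(-19.4), np.float64(12.7), np.float64(0.1)]
[-7.11662554e-01  8.39911291e-02 -1.39066691e-01  7.79104597e-04
  4.97292346e-02 -1.04078708e+00]
```

View pics/w1.png

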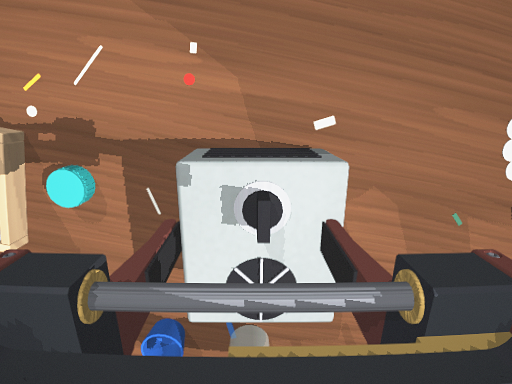

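The wrist view shows the knob bar at about (263,215), parallel to the finger pads. The arm was still moving at that moment, so I'll correct, let it settle and measure again.

Emit:
jog_arm --increments '[0,0,0,-10,6,0,100,0,0,0,-9,6,0,100,0,0,0,0,0,0,100,0,0,0,0,0,0,100]'

```text
t: 2.9
ee_pos: [473.9, 159.7, 239.3]
orientation: [0.289, -3.128, 0.0]
ft_force: [0.3, -0.6, -0.4]
width: 87.8
grasp_force: 0.0
```

```bash
python3 - <<'E'
from h import *
o=get_obs(); im=get_image('wrist'); W=cloud(im,o)
P=W.reshape(-1,3); m=(np.hypot(P[:,0]-477,P[:,1]-155)<35)&(P[:,2]>150)&(P[:,2]<170); B=P[m]
r=cv2.minAreaRect(B[:,:2].astype(np.float32)); print(len(B),r,np.median(B[:,2]))
plan([*r[0],133],190.7,1)
E
```

```text
610 ((479.9676513671875, 158.14112854003906), (42.46161651611328, 11.043131828308105), 10.645851135253906) 160.4693883176256
now [473.9 159.5 239.3] xyaw -169.4 turn -0.14885626492900883 tilt [-6.e-04 -2.e-04 -1.e+00] t 2.95
[0, 0, np.float64(-0.1), np.float64(-5.7), np.float64(-2.5), np.float64(106.3)]
```

Emit:
jog_arm --increments '[0,0,0,-4.8,-3.2,20,100,0,0,0,0,0,30,100,0,0,0,0,0,30,100,0,0,0,0,0,25,100,0,0,0,0,0,0,50,0,0,0,0,0,0,0,0,0,0,0,0,0,0,0,0,0,0,0,0,0,0,0,0,0,0,0,0]'

```text
t: 4.08
ee_pos: [480.0, 156.7, 135.0]
orientation: [-0.287, 3.128, 0.0]
ft_force: [1.0, 0.4, 0.4]
width: 41.4
grasp_force: 0.0
```

Emit:
jog_arm --increments '[0,0,0,0,0,0,0,0,0,0,0,0,0,0,0,0,0,0,0,0,0,0,0,0,0,0,0,0,0,0,0,0,0,0,0,0,0,0,0,0,0,0]'

```text
t: 4.82
ee_pos: [479.5, 158.2, 134.5]
orientation: [0.286, -3.128, -0.004]
ft_force: [-2.7, 9.2, 0.6]
width: 12.2
grasp_force: 30.0
```

Emit:
jog_arm --increments '[0,0,0,0,1.5,0,0,0,0,7,0,0,0,0,0,0,7,0,0,0,0,0,0,7,0,0,0,0,0,0,7,0,0,0,0,0,0,7,0,0,0,0,0,0,7,0,0,0,0,0,0,7,0,0,0,0,0,0,5,0,0,0,0,0,0,3,0,0,0,0,0,0,0,0,0,0,0]'

```text
t: 6.2
ee_pos: [479.5, 158.5, 134.5]
orientation: [-1.24, -2.886, -0.001]
ft_force: [-1.9, 4.5, 0.1]
width: 12.1
grasp_force: 30.0
```

```bash
python3 - <<'E'
from h import *
o=get_obs(); print(o['moment'],o['ft_force'],o['width']); plan([479,158,134],130.7,1)
E
```

```text
[0.74347785 0.16582467 0.12257354] [-1.92329065  4.47020317  0.07690859] 12.097942229134265
now [479.5 158.5 134.5] xyaw 133.5 turn 2.8108095566603026 tilt [ 1.e-04  5.e-04 -1.e+00] t 6.2
[0, 0, np.float64(2.8), np.float64(-0.1), np.float64(-0.7), np.float64(0.5)]
```

Emit:
jog_arm --increments '[0,0,3,0,0,0,0,0,0,2,0,0,0,0,0,0,2,0,0,0,0,0,0,0,0,0,0,0,0,0,0,0,0,0,0]'

```text
t: 6.82
ee_pos: [479.6, 158.4, 134.5]
orientation: [1.411, 2.806, 0.001]
ft_force: [-0.7, 6.5, 0.6]
width: 12.3
grasp_force: 30.8
```

```bash
python3 - <<'E'
from h import *
o=get_obs(); print(o['moment'],o['ft_force'],o['width']); plan([479,158,134],130.7,1)
E
```

```text
[0.88562803 0.12235616 0.65337324] [-0.72047673  6.46631559  0.59449772] 12.273210855440038
now [479.6 158.4 134.5] xyaw 126.6 turn -4.095766583794443 tilt [ 4.e-04  3.e-04 -1.e+00] t 6.825
[0, 0, np.float64(-4.1), np.float64(0.1), np.float64(-0.7), np.float64(0.5)]
```

Emit:
jog_arm --increments '[0,0,0,0,0,0,100,0,0,0,0,0,0,100,0,0,0,0,0,0,100,0,0,0,0,0,0,100,0,0,0,0,0,0,100,0,0,0,0,0,0,100,0,0,0,0,0,0,100,0,0,0,0,0,-30,100,0,0,0,0,0,-40,100,0,0,0,0,0,-40,100,0,0,0,0,0,-20,100,0,0,0,0,0,0,100]'

```text
t: 8.32
ee_pos: [480.4, 158.4, 266.0]
orientation: [1.413, 2.803, 0.004]
ft_force: [0.1, 0.2, -0.0]
width: 87.7
grasp_force: 0.0
```

```bash
python3 - <<'E'
from h import *
o=get_obs(); im=get_image('wrist'); W=cloud(im,o)
P=W.reshape(-1,3); m=(np.hypot(P[:,0]-479,P[:,1]-157)<35)&(P[:,2]>150)&(P[:,2]<170); B=P[m]
r=cv2.minAreaRect(B[:,:2].astype(np.float32)); print(len(B),r,np.median(B[:,2]))
plan([526.5,-256,280],10,14)
E
```

```text
586 ((480.0564270019531, 158.0728759765625), (41.95320129394531, 12.32437801361084), 10.591511726379395) 160.30170875136753
now [479.5 158.1 264.6] xyaw 126.5 turn 116.47775059195817 tilt [ 1.e-03  2.e-04 -1.e+00] t 8.375
[0, 0, np.float64(8.3), np.float64(-27.7), np.float64(-11.0), np.float64(-1.1)]
[0, 0, np.float64(8.3), np.float64(-29.0), np.float64(-6.9), np.float64(-1.1)]
[0, 0, np.float64(8.3), np.float64(-29.7), np.float64(-2.6), np.float64(-1.1)]
[0, 0, np.float64(8.3), np.float64(-29.7), np.float64(1.7), np.float64(-1.1)]
[0, 0, np.float64(8.3), np.float64(-29.2), np.float64(6.0), np.float64(-1.1)]
[0, 0, np.float64(8.3), np.float64(-28.0), np.float64(10.1), np.float64(-1.1)]
[0, 0, np.float64(8.3), np.float64(-26.2), np.float64(14.1), np.float64(-1.1)]
[0, 0, np.float64(8.3), np.float64(-23.9), np.float64(17.7), np.float64(-1.1)]
[0, 0, np.float64(8.3), np.float64(-21.1), np.float64(21.0), np.float64(-1.1)]
[0, 0, np.float64(8.3), np.float64(-17.8), np.float64(23.8), np.float64(-1.1)]
[0, 0, np.float64(8.3), np.float64(-14.2), np.float64(26.2), np.float64(-1.1)]
[0, 0, np.float64(8.3), np.float64(-10.3), np.float64(27.9), np.float64(-1.1)]
[0, 0, np.float64(8.3), np.float64(-6.1), np.float64(29.1), np.float64(-1.1)]
[0, 0, np.float64(8.3), np.float64(-1.8), np.float64(29.7), np.float64(-1.1)]
```

The knob has sprung back to its rest angle. Next, the cap.

Emit:
jog_arm --increments '[0,0,8.3,-27.7,-11,-1.1,100,0,0,8.3,-29,-6.9,-1.1,100,0,0,8.3,-29.7,-2.6,-1.1,100,0,0,8.3,-29.7,1.7,-1.1,100,0,0,8.3,-29.2,6,-1.1,100,0,0,8.3,-28,10.1,-1.1,100,0,0,8.3,-26.2,14.1,-1.1,100,0,0,8.3,-23.9,17.7,-1.1,100,0,0,8.3,-21.1,21,-1.1,100,0,0,8.3,-17.8,23.8,-1.1,100,0,0,8.3,-14.2,26.2,-1.1,100,0,0,8.3,-10.3,27.9,-1.1,100]'

```text
t: 9.88
ee_pos: [570.7, -187.9, 275.6]
orientation: [-3.056, -0.722, 0.004]
ft_force: [0.1, -0.5, 0.4]
width: 87.6
grasp_force: 0.0
```

Emit:
jog_arm --increments '[0,0,8.3,-6.1,29.1,-1.1,100,0,0,8.3,-1.8,29.7,-1.1,100,0,0,0,0,0,0,100,0,0,0,0,0,0,100,0,0,0,0,0,0,100]'

```text
t: 10.5
ee_pos: [586.4, -243.6, 279.3]
orientation: [-3.128, -0.284, 0.002]
ft_force: [-0.4, 0.4, -0.0]
width: 88.3
grasp_force: 0.0
```

```bash
python3 - <<'E'
from h import *
o=get_obs(); im=get_image('wrist'); W=cloud(im,o); cv2.imwrite('pics/w2.png',im['pixels'])
P=W.reshape(-1,3); m=(np.hypot(P[:,0]-526.5,P[:,1]+256)<40)&(P[:,2]>203)&(P[:,2]<218); B=P[m][:,:2].astype(np.float32)
c,r=cv2.minEnclosingCircle(B); h=cv2.convexHull(B); e=cv2.fitEllipse(h); print(len(B),c,r,e,np.median(P[m][:,2]))
m=(np.hypot(P[:,0]-556,P[:,1]+256)<110)&(P[:,2]>145)&(P[:,2]<156); print(cv2.minAreaRect(P[m][:,:2].astype(np.float32)))
plan([*c,181],10,1)
E
```

```text
2579 (529.1377563476562, -254.6640625) 28.873016357421875 ((530.0514526367188, -254.74742126464844), (53.60508346557617, 57.043331146240234), 10.675265312194824) 210.48346263968384
((558.9469604492188, -255.1299591064453), (103.5262222290039, 152.10020446777344), 89.97599029541016)
now [ 586.5 -243.6  279.6] xyaw 10.4 turn 0.37996356805550136 tilt [-6.e-04  4.e-04 -1.e+00] t 10.55
[0, 0, np.float64(0.4), np.float64(-58.4), np.float64(0.9), np.float64(98.6)]
```

View pics/w2.png

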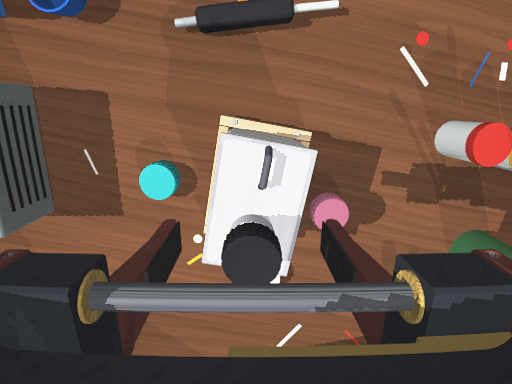

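The wrist view shows the black cap at (251,255), free for the fingers, with the handle ahead at (265,168). I'll move 58 mm in tool -x to centre over it.

Emit:
jog_arm --increments '[0,0,0.4,-20,0.5,0,100,0,0,0,-20,0,0,100,0,0,0,-18.4,0.5,20,100,0,0,0,0,0,20,100,0,0,0,0,0,0,100,0,0,0,0,0,0,100]'

```text
t: 11.3
ee_pos: [529.7, -255.8, 240.7]
orientation: [3.129, 0.271, 0.001]
ft_force: [0.7, 0.5, 1.0]
width: 88.0
grasp_force: 0.0
```

```bash
python3 -c "
from h import *
plan([529.1,-254.9,183],10,1)"
```

```text
now [ 529.7 -255.8  240.7] xyaw 9.9 turn -0.10380874272200913 tilt [ 9.e-04 -4.e-04 -1.e+00] t 11.3
[0, 0, np.float64(-0.1), np.float64(-0.5), np.float64(-1.0), np.float64(57.7)]
```

Emit:
jog_arm --increments '[0,0,0,-0.5,-1,20,100,0,0,0,0,0,20,100,0,0,0,0,0,19,100,0,0,0,0,0,0,60,0,0,0,0,0,0,30,0,0,0,0,0,0,0,0,0,0,0,0,0,0,0,0,0,0,0,0,0,0,0,0,0,0,0,0]'

```text
t: 12.42
ee_pos: [529.3, -255.0, 181.5]
orientation: [3.129, 0.27, 0.002]
ft_force: [0.9, 1.5, 2.9]
width: 56.4
grasp_force: 30.0
```

```bash
python3 -c "
from h import *
o=get_obs();print(o['moment'],o['ft_force'],o['width'],o['grasp_force'])
plan([529.1,-254.9,182],10,1)"
```

```text
[0.19155351 0.03182577 0.00764804] [0.9377745  1.45229418 2.94937964] 56.41566062284008 30.000875538680702
now [ 529.3 -255.   181.5] xyaw 9.9 turn -0.12287842263140192 tilt [ 1.2e-03 -4.0e-04 -1.0e+00] t 12.425
[0, 0, np.float64(-0.1), np.float64(-0.1), np.float64(-0.1), np.float64(-0.5)]
```

Emit:
jog_arm --increments '[0,0,0,0,0,2,0,0,0,0,0,0,2,0,0,0,0,0,0,2,0,0,0,0,0,0,1,0,0,0,0,0,0,0,0,0,0,0,0,0,0,0]'

```text
t: 13.18
ee_pos: [529.3, -255.0, 174.7]
orientation: [3.129, 0.27, 0.002]
ft_force: [-0.4, 2.1, 9.5]
width: 55.5
grasp_force: 30.0
```

```bash
python3 -c "
from h import *
o=get_obs();print(o['moment'],o['ft_force'],o['width'],o['grasp_force'])
plan([529.1,-254.9,182],10,1)
o=get_obs(); im=get_image('top'); W=cloud(im); 
P=W.reshape(-1,3); m=(np.hypot(P[:,0]-528,P[:,1]+255)<27)&(P[:,2]>185)&(P[:,2]<220)
print(m.sum(),np.percentile(P[m][:,2],[10,50,90]))
"
```

```text
[0.29147416 0.30721576 0.00944673] [-0.39611037  2.13824993  9.4693409 ] 55.49977896412386 30.002193914260715
now [ 529.3 -255.   174.7] xyaw 9.9 turn -0.12273974849540537 tilt [ 1.2e-03 -4.0e-04 -1.0e+00] t 13.175
[0, 0, np.float64(-0.1), np.float64(-0.2), np.float64(-0.1), np.float64(-7.3)]Traceback (most recent call last):
  File "<string>", line 7, in <module>
    print(m.sum(),np.percentile(P[m][:,2],[10,50,90]))
                  ~~~~~~~~~~~~~^^^^^^^^^^^^^^^^^^^^^^
    return _quantile_unchecked(
        a, q, axis, out, overwrite_input, method, keepdims, weights)
    return _ureduce(a,
                    func=_quantile_ureduce_func,
    ...<5 lines>...
                    overwrite_input=overwrite_input,
                    method=method)
    r = func(a, **kwargs)
    result = _quantile(arr,
                       quantiles=q,
    ...<2 lines>...
                       out=out,
                       weights=wgt)
    slices_having_nans = np.isnan(arr[-1, ...])
                                  ~~~^^^^^^^^^
IndexError: index -1 is out of bounds for axis 0 with size 0
```

Emit:
jog_arm --increments '[0,0,0,0,0,1,0,0,0,0,0,0,0.5,0,0,0,0,0,0,0,0,0,0,0,0,0,0,0]'

```text
t: 13.72
ee_pos: [529.3, -255.0, 173.6]
orientation: [3.129, 0.27, 0.002]
ft_force: [-1.5, 2.0, 12.6]
width: 55.6
grasp_force: 30.0
```

```bash
python3 -c "
from h import *
for i in range(4):
  o=get_obs();print(o['moment'],o['ft_force'],o['width'],o['ee_pos']); get_image('wrist')
"
```

```text
[ 0.37585858  0.49054625 -0.01357973] [-1.45163417  2.03582871 12.58949632] 55.59165167791343 [ 529.29705697 -254.96680218  173.58777408]
[ 0.4356141   0.53403642 -0.02503702] [-2.28883229  2.10218698 12.44670783] 55.956711519613314 [ 529.27973929 -254.96303805  173.60372773]
[ 0.44163842  0.48504636 -0.00517176] [-2.15030291  2.44310084 13.9083209 ] 55.77680276934616 [ 529.30228854 -254.98052416  173.6522846 ]
[0.36588703 0.47698105 0.00421886] [-2.35514899  2.25589221 13.75785757] 55.873493659834075 [ 529.33433249 -254.97117243  173.64672545]
```

Emit:
jog_arm --increments '[0,0,-6,0,0,0,0,0,0,-6,0,0,0,0,0,0,-6,0,0,0,0,0,0,-6,0,0,0,0,0,0,-6,0,0,0,0,0,0,-6,0,0,0,0,0,0,-6,0,0,0,0,0,0,-6,0,0,0,0,0,0,-6,0,0,0,0,0,0,-4,0,0,0,0,0,0,0,0,0,0,0,0,0,0,0,0,0,0]'

```text
t: 15.42
ee_pos: [529.3, -254.4, 173.6]
orientation: [2.606, 1.754, 0.002]
ft_force: [-2.2, 4.1, 13.0]
width: 55.7
grasp_force: 30.0
```

```bash
python3 -c "
from h import *
o=get_obs();print(o['moment'],o['ft_force'],o['width'],o['grasp_force'])
plan([529.1,-254.9,182],67,1)
im=get_image('wrist'); cv2.imwrite('pics/w3.png',im['pixels'])"
```

```text
[0.71704418 0.46676647 0.08536673] [-2.15347516  4.09803253 13.03930164] 55.655705250988525 30.002533681690693
now [ 529.3 -254.4  173.6] xyaw 67.9 turn 0.8873904545221762 tilt [ 1.1e-03  4.0e-04 -1.0e+00] t 15.425
[0, 0, np.float64(0.9), np.float64(-0.6), np.float64(0.0), np.float64(-8.4)]
```

View pics/w3.png

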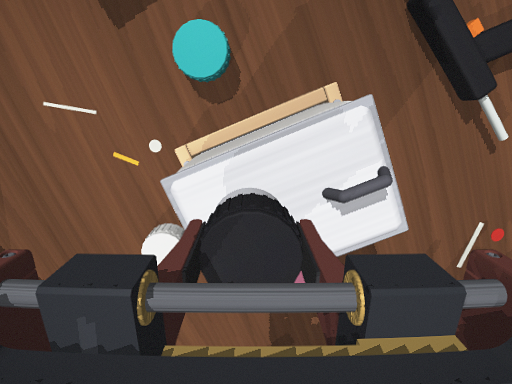

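The cap is held between the fingers at (250,245) and turned 58°. Now I'll lift, gently at first.

Emit:
jog_arm --increments '[0,0,0,0,0,-2,0,0,0,0,0,0,-3,0,0,0,0,0,0,-3,0,0,0,0,0,0,-4,0,0,0,0,0,0,-4,0,0,0,0,0,0,0,0]'

```text
t: 16.23
ee_pos: [528.3, -254.7, 188.2]
orientation: [-2.606, -1.753, 0.001]
ft_force: [-0.7, 0.7, 1.2]
width: 55.2
grasp_force: 30.0
```

Emit:
jog_arm --increments '[0,0,0,0,0,-10,0,0,0,0,0,0,-15,0,0,0,0,0,0,-15,0,0,0,0,0,0,-15,0,0,0,0,0,0,-15,0,0,0,0,0,0,-13,0,0,0,0,0,0,-10,0,0,0,0,0,0,0,0,0,0,0,0,0,0,0,0,0,0,0,0,0,0]'

```text
t: 17.48
ee_pos: [528.5, -254.7, 280.7]
orientation: [-2.606, -1.753, 0.001]
ft_force: [1.0, -0.2, -0.5]
width: 55.8
grasp_force: 30.0
```

```bash
python3 - <<'E'
from h import *
o=get_obs();print(o['ft_force'],o['width'],o['ee_pos'],o['grasp_force'],abs(o['qvel']).max())
im=get_image('scene')
cv2.imwrite('pics/s2.png',cv2.resize(im['pixels'][60:260,130:380],(750,600)))
for r in models.look_for('cap','scene')[:3]: print(np.round(r['centre']),r['p'])
E
```

```text
[ 0.99387413 -0.18624814 -0.49252266] 55.76337338084921 [ 528.49034232 -254.67776334  280.7129337 ] 29.999797996133566 0.002304445742784051
[ 541. -241.  308.] 0.54
[ 399. -285.   32.] 0.53
[ 539. -105.   29.] 0.52
```

View pics/s2.png

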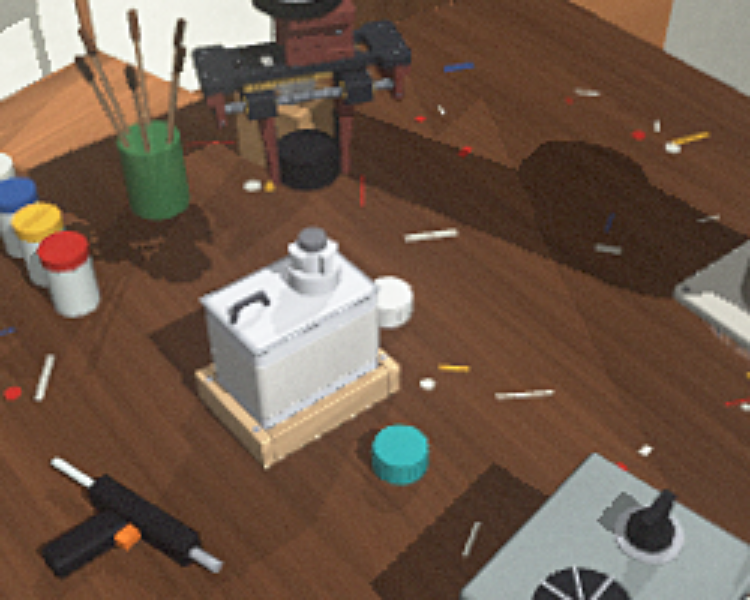

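The cap is upright in the gripper at (310,158), above the bare neck at (313,260). The knob is back at rest and the other things are untouched.

```bash
python3 -c "
from workcell import job; print(job.close_job())"
```

```text
the job is handed in; nothing more can be done
None
```

The job is handed in: the starter knob was twisted to its stop and sprang back, and the cap is off the tin, held upright and still about 10 cm above the neck.

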